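# Put the flat scanner cell on charge

## Task

Put the orange cell on charge: take it from the tray, set its flat minus end low in the charger against the sprung contact and push that back, then bring the plus end down under the orange lip until the cell lies fully home and level, held by the spring. Go gently, without forcing the cell or the charger, leave the green cell in the tray and everything else where it is, and let go at the end.

Things in the scene. Friction and masses are not known exactly. Their poses are not given: they have to be found in the camera images.
- cell: the orange-wrapped cylindrical cell, 21 mm diameter and 70 mm long, about 70 g, lying in one of the tray's two places. Origin at its middle on its axis; its x axis runs along the cell from the flat steel minus end (x = -35 mm) to the plus end (white collar, then a 9 mm diameter steel button 1.5 mm proud whose tip is at x = +35 mm). It may be rolled about x by any amount.
- contact (a joint): how far the sprung minus contact is pushed back (to charger -x): 0 = free, 0.0135 m = hard stop. Steel plate 12 mm wide, charger z = 18 to 33 mm; free, its face is at charger x = -26 mm. Spring about 2 N at 0 and 0.5 N more per mm (8.8 N at the stop). Cell home: 0.006. For the plus end to pass the lip: about 0.011.
- cell_plus (a point): tip of the orange cell's plus button, on its axis.
- cell_minus (a point): middle of the orange cell's flat minus end, on its axis.
- tray: grey cell tray, 94 (x) by 130 mm (y), rim 12 mm high, fixed; origin at the centre of its underside. Places at y = +38 and -38 mm hold a cell each along x on V saddles (each 14 mm wide, at x = +24 and -24 mm), cell axis 18.5 mm above the bench; between the saddles the floor is 4 mm high. Both plus ends point to the tray's +x.
- green_cell: the green-wrapped cell, same size, in the tray's other place; it stays there.
- scanner: black and yellow hand scanner, 190 mm long, lying beyond the charger; origin at its underside; stays where it is.
- bearing_a: steel ball bearing, 62 mm across, 16 mm high; origin at its underside; stays where it is.
- bearing_b: dark ball bearing, 52 mm across, 15 mm high; origin at its underside; stays where it is.
- bevel_gear: dark bevel gear, 68 mm across, 28 mm high; origin at its underside; stays where it is.
- carton_a: white carton with a blue band, 85 x 85 x 30 mm; origin at its underside; stays where it is.
- carton_b: white carton with a red band, 110 x 60 x 45 mm; origin at its underside; stays where it is.
- torch: aluminium torch, 130 mm long, 34 mm high; origin at its underside; stays where it is.
- bracket: steel bracket screwed to the bench, 152 (x) by 62 mm (y), end rims 9 mm high; origin at the centre of its underside. The dark single-bay charger, 124 by 44 mm, is stuck fast in it on foam pads, plus end to +x. Charger frame: centre of its underside, nominally 6 mm above the bracket's origin, but up to 4 mm off in x, 2.5 in y, 3 in z, not reported: find it by touch or sight.
- bay (a point): nominal middle of a seated cell: charger x = 3, y = 0, z = 26.5 mm. The bay is a slippery 90-degree V cradle from charger x = -48 to 38 mm, 21 mm wide over its rims (z = 20.5 mm), that holds the cell's underside at z = 16 mm; flat decks beside it at z = 16.5 mm. Low block at the minus end, x = -62 to -48, z up to 24 mm.
- head (a point): nominal place of the orange lip's nose: charger x = 34, y = 0, z = 39.5 mm. The lip, 14 mm wide, overhangs the bay by 4 mm from the plus wall at x = 38 mm; underside z = 38, top z = 42 mm, nose rounded. Behind it the plus head, a block from x = 38 to 62 mm, top z = 42 mm, with a display.
Things that resemble listed ones, but are neither listed nor needed, are in the scene too. Of the things like the cell, leave any that is black; of the rest the larger one is meant. Leave any pink look-alike of the bracket alone.

How it is judged:
By the outcome, as a careful person would: the job done as asked, in the order asked, and still so for the second after the job is handed in, with the robot touching nothing.
It also fails if it takes over 72 s, if anything falls off the work surface, if the arm or the gripper's body presses on something with over 40 N, if the wrist force passes 120 N, or if a joint passes its speed limit or range.

## Robot

A 6-joint arm with a two-finger parallel gripper is mounted at the origin on the work surface. World frame = base frame: x ahead of the robot, y to its left, z up, the work surface at z = 0. Lengths are in m, angles in degrees, forces in N, time in s.
With the tool pointing down it reaches from about 0.275 to 0.85 m from the base axis. Payload 19 kg.
Tool frame: the origin (TCP) lies midway between the tips of the shut fingers; the grasp point (between the pads) lies 19 mm behind it; z points along the fingers, y is the line along which they close (so a half turn about z gives the same grasp; the last joint's range is limited). The gripper opens to 85 mm and grips with 20 to 120 N. Pads are 22 mm wide; open, the fingers measure 114 mm over their backs; the gripper's body (76 mm by 85 mm) begins 54 mm behind the grasp point. The pads swing forward as they close: fully open they stand 13 mm farther back than shut.
Start: joints at [63.14, 8.623, 82.357, -0, 89.026, -7.678], TCP at [0.189, 0.543, 0.231] pointing down, gripper open.
Joint ranges: [-160.23, 160.23], [-39.13, 120.54], [6.94, 153.29], [-79.49, 259.48], [9.18, 160.14], [-161.06, 161.06]. Speed limits (degrees/s): [108.29, 108.29, 127.2, 172.46, 172.46, 172.46].

## Interface

Orientations are given as a 3x3 rotation matrix whose columns are the frame's x, y, z axes.
In Python, from rig import read_state, get_image, close_job gives the robot as it stands.
- The arm moves only by the tool apply_moves, never from a script. Its arguments are lists of equal length, an entry for each row: "hand": the opening, from 0 (shut) to 1 (fully open); "slide": the shift along the tool's x, y, z in mm, a list of three; "rotation": the turn, a rotation vector about the tool's x, y, z in rad, a list of three. In form: {"hand": [hand, ...], "slide": [[x, y, z], ...], "rotation": [[rx, ry, rz], ...]}. A call has 1 to 12 rows; each row is the pose to reach, as a shift and turn from the pose commanded when the call began, along the tool's axes at that moment; what a row does not reach only later rows make up. A row lasts 1/8 s, in which the tool goes at most 62.5 mm and 10.7 degrees, less where a joint would pass 70% of its speed; a pose out of reach is approached as far as the arm can. A call with a gripper value outside its range is refused whole. The fingers move at their own pace and stop on an object; "newtons" is the grip in N (left out, the last holds). Time passes only in rows, so rows that repeat a pose let the fingers close. It gives the time, the measured TCP pose, the force, the opening and the grip force at its end, in the units of the state.
- read_state(): the state, without advancing time (a new reading comes with each control period).
- get_image(name): name is "scene" or "top" or "wrist"; returns a dict with "img" (420x560x3 uint8, red, green, blue), "vfov" (degrees; the focal length in pixels is half the picture's height over the tangent of half this angle, whatever the lens; pixels are square), "cx", "cy" (the principal point, pixels), "R" (3x3) and "t" (3): a world point X has camera coordinates R X + t. Camera axes: x right, y down, z forward; pixel columns grow to the right and rows downward; lengths in m; the calibration is good to about 2 mm. A picture is of the moment at which its call begins. There is no depth.
- close_job(): hands the job in; it is judged then, once.
The state is a dict: "clock": time; "qpos": joint angles; "dq": joint speeds; "joint_torque": joint torques, N m; "eef_pos": TCP position; "tcp_rot": TCP orientation; "force": force on the tool from outside, world axes, zero at the start; "moment": the same for the moment, N m; "grip_width": finger opening in m; "grasp_force": force on a finger pad.
Only numpy, scipy, OpenCV 4.12 (cv2) and the standard library are available. Lean on these libraries where they do the work, as an engineer would, in place of code of your own. Each camera call takes 0.05 s, during which the arm holds its last target. There are 200 camera calls.

## Working session

There is one attempt and no reset: what is moved stays moved. The work goes in short steps, Python scripts to look and compute and a tool call to move; the robot and the scene stay as the last step left them, time stands still between calls to the robot, and variables do not carry over. Pictures are saved under pics/ and viewed, at most 12 in all, crops included, and the job is handed in when it is done.

Besides the shell and the picture viewer there is one more tool, called after "Call:" in YAML: its name, and indented under it one key for each argument. apply_moves: Moves the arm, as the interface text tells. Its arguments: {"type":"object","properties":{"hand":{"type":"array","items":{"type":"number"}},"slide":{"type":"array","items":{"type":"array","items":{"type":"number"}}},"rotation":{"type":"array","items":{"type":"array","items":{"type":"number"}}},"newtons":{"type":"number"}},"required":["hand","slide","rotation"]}

```bash
mkdir -p pics
cat > h.py <<'E'
import numpy as np, cv2, pickle
from rig import read_state, get_image
def grab(n):
    d=get_image(n); pickle.dump(d,open(f'{n}.pkl','wb')); return d
def load(n): return pickle.load(open(f'{n}.pkl','rb'))
def f(d): return 210/np.tan(np.radians(d['vfov']/2))
def ray(d,u,v):
    R=np.array(d['R']);c=-R.T@np.array(d['t'])
    r=R.T@np.array([(u-d['cx'])/f(d),(v-d['cy'])/f(d),1]); return c,r/np.linalg.norm(r)
def onz(d,u,v,z):
    c,r=ray(d,u,v); return c+r*(z-c[2])/r[2]
def proj(d,X):
    p=np.array(d['R'])@np.array(X)+np.array(d['t']); return np.array([d['cx'],d['cy']])+f(d)*p[:2]/p[2]
def tri(rs):
    A=np.zeros((3,3));b=np.zeros(3)
    for c,r in rs:
        P=np.eye(3)-np.outer(r,r);A+=P;b+=P@c
    return np.linalg.solve(A,b)
E
python3 - <<'E'
from h import *
ims=[]
for n in("scene","top","wrist"):
    d=grab(n); ims.append(d['img'][:,:,::-1]); print(n,d['vfov'],d['cx'],d['cy'],-np.array(d['R']).T@d['t'])
    if n!="wrist": cv2.imwrite(f'pics/{n}0.png',cv2.resize(ims[-1],(784,588),interpolation=cv2.INTER_CUBIC))
s=read_state(); print(s)
E
```

```text
scene 51.30446336717165 272.2941971325961 209.32606539210775 [0.90569894 0.68538389 0.80977275]
top 52.62250385458166 279.98485131919006 210.83138147323805 [ 0.44483606 -0.00967468  1.23126954]
wrist 65.68305852278019 280.0588165912166 203.44753046144967 [0.11242523 0.57023994 0.37318797]
{'clock': 0.15, 'qpos': array([ 6.31377377e+01,  8.64464148e+00,  8.23836761e+01,  1.46084314e-03,
        8.90273166e+01, -7.67612510e+00]), 'dq': array([-0.0220925 , -0.03290243, -0.10344082,  0.01870049,  0.01918774,
        0.06755338]), 'joint_torque': array([ 1.11680150e-03, -7.13373828e+01, -5.71043837e+01, -2.29434736e-04,
        6.87140215e-03,  6.96568895e-05]), 'eef_pos': array([0.18887454, 0.54288773, 0.23081925]), 'tcp_rot': array([[-9.44455730e-01,  3.28638343e-01, -4.61485920e-04],
       [ 3.28638630e-01,  9.44455356e-01, -8.54706102e-04],
       [ 1.54963652e-04, -9.58894177e-04, -9.99999528e-01]]), 'force': array([-0.35646416,  0.42873396,  1.1318359 ]), 'moment': array([-0.03633013,  0.02082945, -0.02548086]), 'grasp_force': 0.0, 'grip_width': 0.0853651151637931}
```

View pics/top0.png

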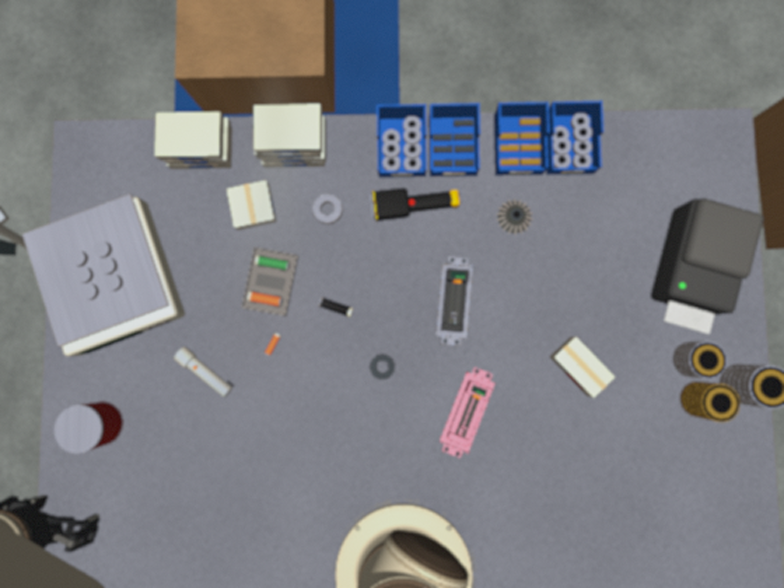

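View pics/scene0.png

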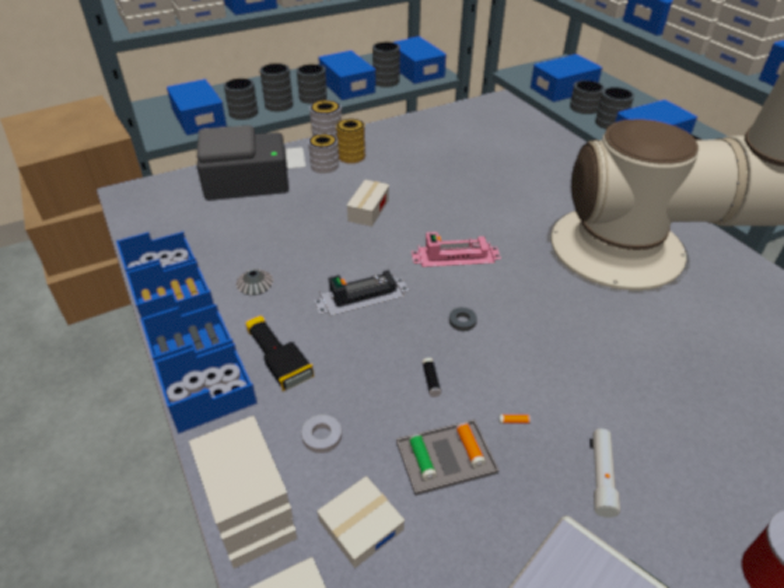

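Top view (784 px wide): the orange candidates are the cell in the tray at (265,299), a smaller loose orange one at (272,343) and a black one at (336,307). The green cell is at (271,262). The charger in its grey bracket is at (454,300), with a pink look-alike at (467,412). By the description I want the large orange cell in the tray and the grey bracket. I'll check that choice in a close crop and measure.

```bash
cat >> h.py <<'E'
def mask(d,lo,hi,box=None):
    hsv=cv2.cvtColor(d['img'],cv2.COLOR_RGB2HSV); m=cv2.inRange(hsv,np.array(lo),np.array(hi))
    if box: k=np.zeros_like(m);u0,v0,u1,v1=box;k[v0:v1,u0:u1]=255;m&=k
    return m
def blobs(m,amin=8):
    n,l,s,c=cv2.connectedComponentsWithStats(m)
    out=[]
    for i in range(1,n):
        if s[i,4]>=amin:
            (x,y),wh,a=cv2.minAreaRect(np.argwhere(l==i)[:,::-1].astype(np.float32)); out.append((s[i,4],c[i].round(1),np.round(wh,1),round(a,1),s[i,:4]))
    return out
E
python3 - <<'E'
from h import *
t=load('top');s=load('scene')
for n,d in(('top',t),('scene',s)):
    print(n,'orange');[print(*b, onz(d,*b[1],0.0185).round(3)) for b in blobs(mask(d,(5,150,120),(18,255,255)))]
    print(n,'green');[print(*b, onz(d,*b[1],0.0185).round(3)) for b in blobs(mask(d,(55,120,50),(85,255,255)))]
def cr(d,u0,v0,u1,v1): return cv2.resize(d['img'][v0:v1,u0:u1,::-1],(400,300),interpolation=cv2.INTER_CUBIC)
a=np.vstack([np.hstack([cr(t,165,170,245,230),cr(t,284,175,364,235)]),np.hstack([cr(s,280,295,360,355),cr(s,220,180,300,240)])])
cv2.imwrite('pics/crops.png',a)
E
```

```text
top orange
14 [326.5 200.7] [2. 5.] 90.0 [324 200   6   3] [ 0.582 -0.118  0.018]
98 [188.8 213.1] [18.   5.3] 11.3 [180 209  19   9] [0.551 0.279 0.018]
36 [194.  245.9] [ 2.7 11.6] 26.6 [191 241   7  11] [0.457 0.263 0.018]
top green
67 [194.3 187.4] [17.3  3.8] 10.3 [186 185  18   6] [0.626 0.264 0.018]
10 [328.2 196.6] [5. 1.] 0.0 [326 196   6   2] [ 0.594 -0.123  0.019]
18 [486.8 203.5] [3. 4.] 90.0 [485 202   5   4] [ 0.569 -0.572  0.018]
scene orange
8 [244.5 201. ] [3.1 1.8] 63.4 [243 200   4   3] [ 0.568 -0.148  0.018]
87 [368.2 298.7] [ 5. 17.] 90.0 [360 296  18   6] [0.462 0.27  0.018]
226 [334.7 314.9] [24.8  9.4] 65.0 [327 303  17  26] [0.549 0.272 0.018]
scene green
17 [240.5 200.4] [5.4 3.1] 63.4 [238 198   5   6] [ 0.577 -0.155  0.019]
216 [300.4 323.5] [24.5  8.9] 68.2 [293 312  16  25] [0.624 0.257 0.018]
```

View pics/crops.png

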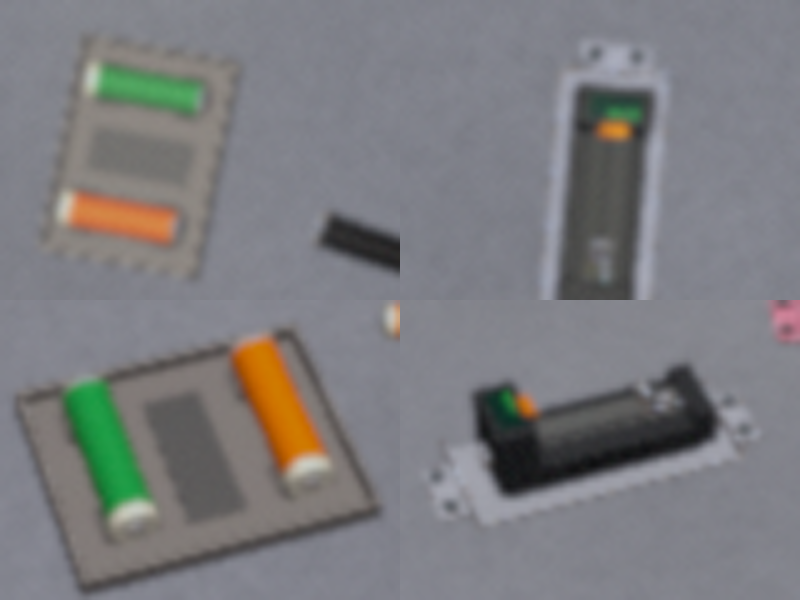

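The crops confirm it. The large orange cell lies in the tray with its white plus collar to world +y (top crop (65,205)). The charger in the grey bracket has its lip at (615,130). Next I'll work out the first move so the wrist camera looks over the tray.

```bash
cat >> h.py <<'E'
from scipy.spatial.transform import Rotation as Rn
def Rdown(yaw,tilt=0):
    y=np.radians(yaw); x=np.array([np.cos(y),np.sin(y),0]);z=np.array([0,0,-1.]);R=np.c_[x,np.cross(z,x),z]
    return R@Rn.from_euler('y',tilt,degrees=True).as_matrix()
def move(p,R,s=None):
    s=s or read_state(); R0=np.array(s['tcp_rot']); 
    print('slide',(R0.T@(np.array(p)-s['eef_pos'])*1000).round(1),'rot',Rn.from_matrix(R0.T@R).as_rotvec().round(4))
E
python3 - <<'E'
from h import *
w=load('wrist');s=read_state();R0=np.array(s['tcp_rot'])
print('cam axes in tool',(np.array(w['R'])@R0).round(3), (R0.T@(-np.array(w['R']).T@w['t']-s['eef_pos'])).round(4))
t=load('top');sc=load('scene')
# axis by mask PCA, top & scene
for d,b in((t,(170,200,230,225)),(sc,(320,295,350,345))):
    m=mask(d,(5,150,120),(18,255,255),b);P=np.argwhere(m)[:,::-1]
    c=P.mean(0);v=np.linalg.svd(P-c,full_matrices=False)[2][0]
    a=onz(d,*(c+8*v),.024)-onz(d,*(c-8*v),.024);print(onz(d,*c,.024).round(4),np.degrees(np.arctan2(a[1],a[0])))
yaw=79;x=np.array([np.cos(np.radians(yaw)),np.sin(np.radians(yaw)),0])
move(np.array([.55,.275,.20])-.06*x,Rdown(yaw))
E
```

```text
cam axes in tool [[ 0.     1.    -0.001]
 [-0.949 -0.    -0.316]
 [-0.316  0.001  0.949]] [ 0.0812  0.0006 -0.1424]
[0.5507 0.2774 0.024 ] -101.03514985668961
[0.5519 0.2747 0.024 ] 78.56779355222012
slide [-437.7 -193.7   30.9] rot [-9.0000e-04  6.0000e-04  1.4279e+00]
```

Call:
apply_moves:
  hand: [1,1,1,1,1,1,1,1,1,1,1,1]
  slide:
    - [-45,-20,10]
    - [-95,-35,20]
    - [-140,-52,30]
    - [-185,-70,40]
    - [-230,-88,55]
    - [-275,-105,70]
    - [-320,-122,85]
    - [-365,-132,95]
    - [-410,-138,95]
    - [-420,-138,95]
    - [-420,-138,95]
    - [-420,-138,95]
  rotation:
    - [0,0,0.15]
    - [0,0,0.3]
    - [0,0,0.45]
    - [0,0,0.6]
    - [0,0,0.75]
    - [0,0,0.9]
    - [0,0,1.05]
    - [0,0,1.2]
    - [0,0,1.35]
    - [0,0,1.43]
    - [0,0,1.43]
    - [0,0,1.43]

```text
clock: 1.65
eef_pos: [0.5397, 0.275, 0.1362]
tcp_rot: [[0.19, 0.982, -0.0], [0.982, -0.19, -0.0], [-0.0, -0.0, -1.0]]
force: [0.5, -0.3, 0.5]
grip_width: 0.0857
grasp_force: 0.0
```

Run:
```python
from h import *
s=read_state();print(s['clock'],s['eef_pos'].round(4),s['qpos'].round(1),s['force'].round(2))
d=grab('wrist');cv2.imwrite('pics/w1.png',d['img'][:,:,::-1])
for b in blobs(mask(d,(5,150,120),(18,255,255)),100):print(*b,onz(d,*b[1],.024).round(4))
```

```text
1.65 [0.5397 0.275  0.1362] [19.7 15.  85.8  0.  79.2 30.7] [ 0.51 -0.26  0.5 ]
1640 [294.3 192.9] [24.2 69.9] 1.2 [282 158  26  71] [0.5525 0.2789 0.024 ]
661 [191.4 219.5] [46.  14.4] 15.6 [168 207  48  26] [0.4636 0.2724 0.024 ]
```

View pics/w1.png

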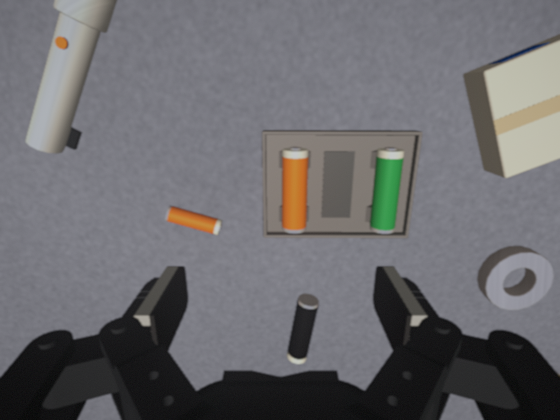

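The wrist view shows the tray with the large orange cell at (294,190), its white plus collar at the top (294,153) and its minus end at the bottom (294,233). The green cell is at (387,190), the small loose orange one at (193,220) and the black one at (303,328).

Run:
```python
from h import *
d=load('wrist');m=mask(d,(5,150,120),(18,255,255),(270,140,320,245))
P=np.argwhere(m)[:,::-1].astype(float)
rows=[(v,P[P[:,1]==v][:,0].min(),P[P[:,1]==v][:,0].max()) for v in range(165,226,12)];print(rows)
for v in(170,220):
    q=P[P[:,1]==v][:,0]; print(v,onz(d,(q.min()+q.max())/2,v,.0185).round(4), 'edges',[onz(d,u,v,.0185).round(4) for u in(q.min()-.5,q.max()+.5)])
im=d['img'];print([(v,im[v,292:297].mean(0).astype(int).tolist()) for v in list(range(140,162))+list(range(222,240))])
for u,v in((294,149),(294,233)): print(onz(d,u,v,.0185).round(4),onz(d,u,v,.029).round(4))
```

```text
[(165, np.float64(283.0), np.float64(307.0)), (177, np.float64(283.0), np.float64(306.0)), (189, np.float64(283.0), np.float64(306.0)), (201, np.float64(283.0), np.float64(305.0)), (213, np.float64(283.0), np.float64(305.0)), (225, np.float64(283.0), np.float64(305.0))]
170 [0.556  0.2964 0.0185] edges [array([0.5464, 0.2982, 0.0185]), array([0.5656, 0.2945, 0.0185])]
220 [0.5474 0.2536 0.0185] edges [array([0.5373, 0.2555, 0.0185]), array([0.5575, 0.2516, 0.0185])]
[(140, [135, 128, 122]), (141, [135, 128, 122]), (142, [135, 128, 122]), (143, [135, 128, 122]), (144, [135, 128, 122]), (145, [132, 125, 119]), (146, [120, 113, 108]), (147, [111, 106, 104]), (148, [128, 126, 129]), (149, [141, 139, 142]), (150, [144, 142, 140]), (151, [167, 167, 164]), (152, [191, 193, 190]), (153, [196, 199, 197]), (154, [197, 199, 197]), (155, [196, 199, 197]), (156, [196, 199, 197]), (157, [195, 195, 191]), (158, [195, 178, 164]), (159, [195, 146, 106]), (160, [196, 130, 55]), (161, [196, 129, 49]), (222, [196, 125, 47]), (223, [196, 125, 47]), (224, [196, 124, 47]), (225, [195, 125, 47]), (226, [196, 125, 47]), (227, [196, 124, 45]), (228, [196, 125, 52]), (229, [190, 131, 91]), (230, [172, 145, 137]), (231, [156, 152, 158]), (232, [144, 144, 153]), (233, [114, 113, 119]), (234, [90, 85, 85]), (235, [110, 103, 98]), (236, [128, 120, 115]), (237, [126, 121, 120]), (238, [126, 124, 130]), (239, [128, 127, 135])]
[0.5586 0.3133 0.0185] [0.5585 0.315  0.029 ]
[0.5457 0.2416 0.0185] [0.5461 0.2462 0.029 ]
```

Call:
apply_moves:
  hand: [0.5,0.5,0.5,0.5,0.5]
  slide:
    - [3,5,30]
    - [7,11,60]
    - [7.4,11.7,80]
    - [7.4,11.7,80]
    - [7.4,11.7,80]
  rotation:
    - [0,0,0.008]
    - [0,0,0.008]
    - [0,0,0.008]
    - [0,0,0.008]
    - [0,0,0.008]

```text
clock: 2.33
eef_pos: [0.5534, 0.28, 0.0575]
tcp_rot: [[0.2, 0.98, 0.001], [0.98, -0.2, 0.0], [0.001, 0.001, -1.0]]
force: [0.0, -0.2, 0.3]
grip_width: 0.0426
grasp_force: 0.0
```

Run:
```python
from h import *
s=read_state();print(s['clock'],s['eef_pos'].round(4),s['qpos'].round(1),s['force'].round(2),s['grip_width'])
d=grab('wrist')
for b in blobs(mask(d,(5,150,120),(18,255,255)),100):print(*b,onz(d,*b[1],.029).round(4))
im=d['img'];b=[b for b in blobs(mask(d,(5,150,120),(18,255,255),(200,0,360,420)),100)][0]
print(proj(d,s['eef_pos']));
v0=np.array([.5526,.28,.0185]);a=np.array([.198,.980,0])
for k in(-35,-10,10,33.5,35): print(k,proj(d,v0+a*k/1000).round(1),proj(d,v0+a*k/1000+[0,0,.0105]).round(1))
m=mask(d,(5,150,120),(18,255,255),(200,0,380,420));P=np.argwhere(m)[:,::-1].astype(float)
for v in range(int(b[4][1])+8,int(b[4][1]+b[4][3])-5,15):
    q=P[P[:,1]==v][:,0];print(v,q.min(),q.max())
cv2.imwrite('pics/w2.png',im[:,:,::-1])
```

```text
2.325 [0.5534 0.28   0.0575] [19.7 20.3 88.7 -0.  71.  31.3] [ 0.01 -0.18  0.29] 0.042557176842238205
3013 [278.8 243. ] [94.6 34.1] 88.5 [261 196  35  96] [0.5531 0.281  0.029 ]
1254 [142.8 273.9] [64.  19.9] 14.0 [111 258  66  33] [0.4697 0.2775 0.029 ]
[279.63534463 269.63926916]
-35 [278.5 287.2] [278.5 296.8]
-10 [278.4 252.1] [278.3 260.3]
10 [278.2 222. ] [278.2 228.8]
33.5 [278.1 184. ] [278. 189.]
35 [278.1 181.5] [278.  186.3]
204 262.0 295.0
219 262.0 295.0
234 263.0 294.0
249 263.0 294.0
264 263.0 295.0
279 264.0 294.0
```

View pics/w2.png

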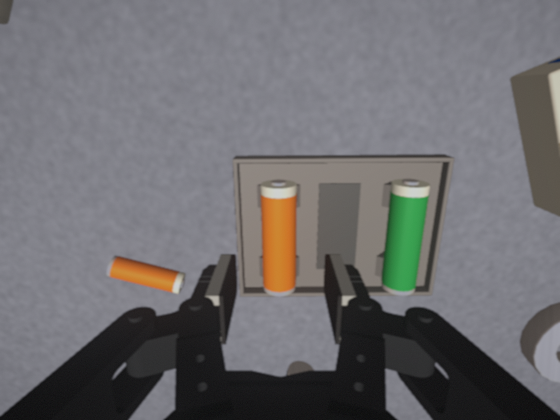

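The wrist view shows the open fingers straddling the orange cell, with inner edges at about 236 and 325 and the cell at 262–295. The cell is centred, and the small orange one is outside the fingers. I'll descend to just above the rim height and close.

Call:
apply_moves:
  hand: [0.5,0.5,0.5,0.5,0.2,0.15,0.1,0.1,0.1,0.1]
  slide:
    - [1,0,20]
    - [1.5,0,38]
    - [1.5,0,44]
    - [1.5,0,44]
    - [1.5,0,44]
    - [1.5,0,44]
    - [1.5,0,44]
    - [1.5,0,44]
    - [1.5,0,44]
    - [1.5,0,44]
  rotation:
    - [0,0,0]
    - [0,0,0]
    - [0,0,0]
    - [0,0,0]
    - [0,0,0]
    - [0,0,0]
    - [0,0,0]
    - [0,0,0]
    - [0,0,0]
    - [0,0,0]
  newtons: 40

```text
clock: 3.62
eef_pos: [0.553, 0.2814, 0.0129]
tcp_rot: [[0.2, 0.98, -0.001], [0.98, -0.2, 0.0], [0.0, -0.001, -1.0]]
force: [-6.9, -0.1, 5.8]
grip_width: 0.0194
grasp_force: 39.0
```

Call:
apply_moves:
  hand: [0.1,0.1,0.1,0.1]
  slide:
    - [0,0,-10]
    - [0,0,-25]
    - [0,0,-40]
    - [0,0,-40]
  rotation:
    - [0,0,0]
    - [0,0,0]
    - [0,0,0]
    - [0,0,0]

```text
clock: 4.12
eef_pos: [0.5543, 0.2814, 0.0542]
tcp_rot: [[0.201, 0.98, 0.003], [0.98, -0.201, 0.001], [0.001, 0.002, -1.0]]
force: [-0.1, 0.8, -0.8]
grip_width: 0.0193
grasp_force: 39.3
```

Run:
```python
from h import *
s=read_state();print(s['clock'],s['eef_pos'].round(4),s['force'].round(2),s['moment'].round(3),s['grip_width'],s['grasp_force'])
d=grab('wrist');cv2.imwrite('pics/w3.png',cv2.resize(d['img'][160:360,140:420,::-1],(784,560),interpolation=cv2.INTER_CUBIC))
```

```text
4.125 [0.5543 0.2814 0.0542] [-0.1   0.83 -0.83] [-0.    -0.002  0.049] 0.019339448721637256 39.339643120765686
```

View pics/w3.png

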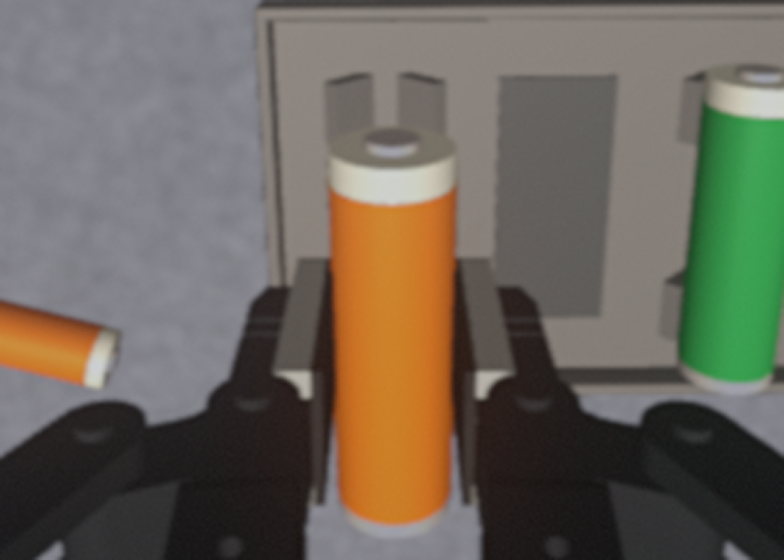

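The close crop shows the cell lifted clear and held level between the pads. In crop pixels the plus button is at (392,140) and the minus end at about (390,530). Next I'll work out where the cell sits in the grip.

Run:
```python
from h import *
from scipy.optimize import fsolve
d=load('wrist');im=d['img'];s=read_state();R0=np.array(s['tcp_rot']);p=np.array(s['eef_pos'])
print([(v,im[v,277:283].mean(0).astype(int).tolist()) for v in list(range(202,236,1))+list(range(340,360))])
m=mask(d,(5,150,120),(18,255,255),(250,190,310,360));P=np.argwhere(m)[:,::-1].astype(float)
for v in (235,250,290,330):
    q=P[P[:,1]==v][:,0];print(v,q.min(),q.max())
for v1,v2 in((210,350),(211,349),(210,348)):
    def F(q):
        x,h=q
        a=p+R0@[x+.035,0,h]; b=p+R0@[x-.035,0,h-.0105]
        return [proj(d,a)[1]-v1,proj(d,b)[1]-v2]
    print(v1,v2,(fsolve(F,[0,-.005])*1000).round(2))
```

```text
[(202, [135, 128, 121]), (203, [135, 128, 122]), (204, [132, 125, 117]), (205, [119, 113, 104]), (206, [103, 96, 89]), (207, [96, 88, 84]), (208, [95, 87, 84]), (209, [95, 87, 83]), (210, [95, 87, 83]), (211, [105, 98, 97]), (212, [132, 129, 133]), (213, [156, 155, 163]), (214, [162, 161, 169]), (215, [151, 150, 156]), (216, [131, 127, 123]), (217, [118, 112, 101]), (218, [118, 111, 99]), (219, [130, 126, 116]), (220, [166, 166, 160]), (221, [198, 200, 195]), (222, [206, 208, 204]), (223, [206, 208, 203]), (224, [205, 208, 203]), (225, [205, 207, 202]), (226, [205, 207, 203]), (227, [205, 207, 202]), (228, [205, 207, 202]), (229, [205, 208, 202]), (230, [205, 208, 203]), (231, [203, 205, 201]), (232, [201, 189, 180]), (233, [203, 155, 124]), (234, [205, 133, 58]), (235, [205, 131, 44]), (340, [203, 125, 38]), (341, [203, 125, 38]), (342, [203, 125, 38]), (343, [202, 125, 38]), (344, [203, 124, 36]), (345, [203, 125, 38]), (346, [200, 128, 63]), (347, [188, 140, 118]), (348, [168, 154, 159]), (349, [158, 158, 168]), (350, [158, 158, 167]), (351, [154, 154, 162]), (352, [144, 143, 151]), (353, [136, 135, 143]), (354, [135, 135, 143]), (355, [136, 135, 143]), (356, [136, 136, 143]), (357, [136, 135, 143]), (358, [135, 134, 142]), (359, [133, 132, 140])]
235 258.0 301.0
250 259.0 301.0
290 260.0 300.0
330 261.0 299.0
210 350 [-2.89 -2.66]
211 349 [-4.08 -0.68]
210 348 [-3.67 -0.45]
```

Run:
```python
from h import *
from scipy.optimize import least_squares
d=load('wrist');s=read_state();R0=np.array(s['tcp_rot']);p=np.array(s['eef_pos'])
ob=[(35,-4.5,211.3),(35,4.5,205),(33.5,-10.5,219.7),(-35,-10.5,352)]
for tilt in(0,1):
    def F(q):
        x,h=q[:2];t=q[2]*tilt;c,k=np.cos(t),np.sin(t)
        return [proj(d,p+R0@np.array([x+c*a+k*b,0,h-k*a+c*b])*1 if 0 else p+R0@(np.array([x+c*a+k*b,0,h-k*a+c*b])/1000))[1]-v for a,b,v in ob]
    r=least_squares(F,[0,-5,0]);print(r.x,r.fun.round(2))
# charger estimate from top/scene: lip centroid & white bracket
t=load('top');sc=load('scene')
lt=[b for b in blobs(mask(t,(5,150,120),(18,255,255),(310,180,340,215)))][0][1];ls=[b for b in blobs(mask(sc,(5,130,120),(20,255,255),(220,180,300,240)),4)][0][1]
print(lt,ls,'tri',tri([ray(t,*lt),ray(sc,*ls)]).round(4),onz(t,*lt,.0455).round(4),onz(sc,*ls,.0455).round(4))
x=np.array([1,0,0]);move([.47,-.11,.16],Rdown(-3))
print([ (b[0],b[1],b[2],b[3]) for b in blobs(mask(t,(0,0,150),(180,40,255),(300,170,350,260)),30)])
```

```text
[-0.63982869 -6.40087096  0.        ] [ 0.16 -0.17  0.01 -0.01]
[-8.20647711e-01 -6.10514848e+00 -4.59284296e-03] [ 0.15 -0.07 -0.08  0.  ]
[326.5 200.7] [244.5 200.6] tri [ 0.5798 -0.1154  0.0501] [ 0.5792 -0.1152  0.0455] [ 0.5788 -0.1211  0.0455]
slide [-400.1   -3.5 -107.1] rot [ 5.0000e-04 -1.4000e-03  1.4211e+00]
[(np.int32(515), array([324.4, 215.7]), array([22.5, 63.4]), 5.2)]
```

Call:
apply_moves:
  hand: [0.1,0.1,0.1,0.1,0.1,0.1,0.1,0.1,0.1,0.1,0.1,0.1]
  slide:
    - [0,0,-40]
    - [-40,1,-80]
    - [-85,1,-106]
    - [-130,2,-106]
    - [-175,3,-106]
    - [-220,3,-106]
    - [-265,4,-106]
    - [-310,5,-106]
    - [-355,6,-106]
    - [-385,6,-106]
    - [-398,6,-106]
    - [-398,6,-106]
  rotation:
    - [0,0,0]
    - [0,0,0.16]
    - [0,0,0.32]
    - [0,0,0.48]
    - [0,0,0.64]
    - [0,0,0.8]
    - [0,0,0.96]
    - [0,0,1.12]
    - [0,0,1.28]
    - [0,0,1.42]
    - [0,0,1.466]
    - [0,0,1.466]

```text
clock: 5.68
eef_pos: [0.4794, -0.1101, 0.158]
tcp_rot: [[0.995, -0.097, -0.0], [-0.097, -0.995, 0.0], [-0.0, -0.0, -1.0]]
force: [-0.4, 0.5, -0.9]
grip_width: 0.0194
grasp_force: 39.3
```

Run:
```python
from h import *
s=read_state();print(s['clock'],s['eef_pos'].round(4),s['qpos'].round(1),s['dq'].round(1),s['force'].round(2),s['grip_width'])
d=grab('wrist');cv2.imwrite('pics/w4.png',cv2.resize(d['img'][0:300,80:480,::-1],(800,600),interpolation=cv2.INTER_CUBIC))
```

```text
5.675 [ 0.4794 -0.1101  0.158 ] [-21.9   0.8  99.3   0.   79.9  73.6] [ 1.8 -0.1 -0.1  0.2  0.1 -0.7] [-0.42  0.47 -0.87] 0.019375693579579484
```

View pics/w4.png

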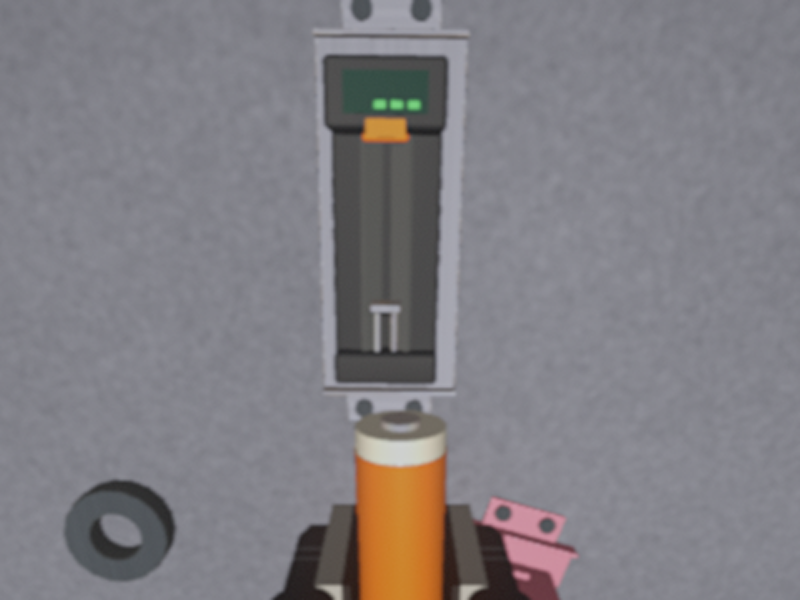

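The wrist view shows the charger. The lip nose is at crop (385,139), the contact plate at (385,308), the head spans u 326–447, and the V groove lies along u≈386. The cell is held with its plus end towards the head. Now I'll measure the charger pose.

Run:
```python
from h import *
d=load('wrist');im=d['img'].astype(int);s=read_state()
m=mask(d,(5,150,120),(20,255,255),(240,40,310,90));print('lip',blobs(m,20))
P=np.argwhere(m)[:,::-1];rows=sorted(set(P[:,1]));print([(v,P[P[:,1]==v][:,0].min(),P[P[:,1]==v][:,0].max()) for v in rows])
g=im.sum(2)//3
print('col 272',list(zip(range(20,35),g[20:35,255])),g[20:70,255].tolist())
print('contact rows 148..180',g[146:200,272].tolist());print('contact row154',g[154,255:292].tolist())
for v in(45,60,100,130,180): print(v,g[v,236:308].tolist())
for n,u,v,z in(('lipnose',272.5,69.5,.0455),('contact',272.5,153.5,.039),('headtopfront',272.5,62,.048)):print(n,onz(d,u,v,z).round(4))
```

```text
lip [(np.int32(246), array([272.,  65.]), array([23., 11.]), 0.0, array([261,  59,  24,  12], dtype=int32))]
[(np.int64(59), np.int64(264), np.int64(272)), (np.int64(60), np.int64(263), np.int64(281)), (np.int64(61), np.int64(263), np.int64(282)), (np.int64(62), np.int64(263), np.int64(282)), (np.int64(63), np.int64(262), np.int64(282)), (np.int64(64), np.int64(262), np.int64(282)), (np.int64(65), np.int64(262), np.int64(282)), (np.int64(66), np.int64(261), np.int64(283)), (np.int64(67), np.int64(261), np.int64(284)), (np.int64(68), np.int64(261), np.int64(283)), (np.int64(69), np.int64(261), np.int64(283)), (np.int64(70), np.int64(262), np.int64(283))]
col 272 [(20, np.int64(160)), (21, np.int64(160)), (22, np.int64(159)), (23, np.int64(160)), (24, np.int64(161)), (25, np.int64(161)), (26, np.int64(149)), (27, np.int64(107)), (28, np.int64(69)), (29, np.int64(70)), (30, np.int64(78)), (31, np.int64(78)), (32, np.int64(78)), (33, np.int64(79)), (34, np.int64(74))] [160, 160, 159, 160, 161, 161, 149, 107, 69, 70, 78, 78, 78, 79, 74, 69, 68, 68, 68, 68, 67, 68, 68, 67, 69, 67, 67, 68, 
[... 1494 characters left out ...]
 165, 164, 164, 159, 136, 91, 68, 72, 75, 76, 76, 74, 74, 74, 76, 76, 76, 77, 84, 90, 91, 88, 88, 88, 88, 88, 89, 88, 84, 78, 75, 74, 78, 85, 90, 92, 92, 91, 93, 92, 91, 91, 87, 83, 78, 76, 74, 75, 75, 74, 74, 76, 75, 75, 75, 69, 74, 108, 145, 163, 168, 167, 168, 169, 169, 167]
180 [132, 131, 131, 132, 135, 143, 155, 165, 168, 163, 143, 105, 74, 72, 76, 78, 78, 77, 78, 77, 77, 77, 77, 77, 78, 77, 78, 78, 77, 78, 76, 78, 78, 78, 78, 77, 77, 78, 78, 77, 77, 78, 78, 77, 77, 79, 78, 78, 78, 78, 79, 78, 79, 78, 78, 78, 78, 78, 79, 78, 71, 91, 135, 164, 170, 170, 170, 170, 171, 170, 168, 156]
lipnose [ 0.5787 -0.1135  0.0455]
contact [ 0.5167 -0.1068  0.039 ]
headtopfront [ 0.5834 -0.114   0.048 ]
```

```bash
cat >> h.py <<'E'
CH=dict(o=np.array([.543,-.110,.006]),yaw=-6.0)
def chR():
    return Rn.from_euler('z',CH['yaw'],degrees=True).as_matrix()
def toch(p): return (chR().T@(np.array(p)-CH['o'])*1000)
def target(xb,zb,th,y=0):
    c,k=np.cos(np.radians(th)),np.sin(np.radians(th))
    q=np.array([xb+35.7*c-4.3*k,y,zb+35.7*k+4.3*c])
    return CH['o']+chR()@q/1000, Rdown(CH['yaw'],th)
def bnow(s):
    R=chR().T@np.array(s['tcp_rot']); q=toch(s['eef_pos'])-35.7*R[:,0]+4.3*R[:,2]
    return q.round(2), np.degrees(np.arcsin(R[2,0])).round(2)
E
python3 - <<'E'
from h import *
d=load('wrist');g=cv2.GaussianBlur(cv2.cvtColor(d['img'],cv2.COLOR_RGB2GRAY),(1,5),0).astype(float)
L=[];Rr=[];G=[]
def cross(a):
    i=np.where((a[:-1]>115)&(a[1:]<=115))[0]; i=i[-1]; return i+(a[i]-115)/(a[i]-a[i+1])
for v in range(80,148,4):
    l=236+cross(g[v,236:256]); r=310-cross(g[v,310:285:-1]); w=g[v,266:281]; 
    L.append(onz(d,l,v,.016)[:2]);Rr.append(onz(d,r,v,.016)[:2])
    a=np.clip(85-w,0,None);G.append(onz(d,266+(a*np.arange(15)).sum()/a.sum(),v,.0177)[:2])
for n,A in(('L',L),('R',Rr),('groove',G)):
    A=np.array(A);k=np.polyfit(A[:,0],A[:,1],1);print(n,'yaw',np.degrees(np.arctan(k[0])).round(2),'y at .543',np.polyval(k,.543).round(4),'res',np.std(A[:,1]-np.polyval(k,A[:,0])).round(5))
E
```

```text
L yaw -6.2 y at .543 -0.0867 res 0.00013
R yaw -6.26 y at .543 -0.1319 res 0.00014
groove yaw -6.27 y at .543 -0.1092 res 5e-05
```

```bash
sed -i "s/^CH=.*/CH=dict(o=np.array([.543,-.1092,.006]),yaw=-6.25)/" h.py
python3 - <<'E'
from h import *
p,R=target(-12,32,30);print(p,bnow(read_state()));move(p,R)
E
```

```text
[ 0.55966745 -0.11102538  0.05957391] (array([-98.73,  -7.7 , 147.83]), np.float64(-0.02))
slide [79.9 -6.1 98.5] rot [-0.0039  0.5239  0.0134]
```

Call:
apply_moves:
  hand: [0.1,0.1,0.1,0.1,0.1,0.1,0.1,0.1]
  slide:
    - [20,-2,10]
    - [45,-4,30]
    - [65,-5,55]
    - [80,-6,75]
    - [80,-6.1,90]
    - [80,-6.1,98.5]
    - [80,-6.1,98.5]
    - [80,-6.1,98.5]
  rotation:
    - [-0.004,0.12,0.013]
    - [-0.004,0.25,0.013]
    - [-0.004,0.38,0.013]
    - [-0.004,0.48,0.013]
    - [-0.004,0.524,0.013]
    - [-0.004,0.524,0.013]
    - [-0.004,0.524,0.013]
    - [-0.004,0.524,0.013]
  newtons: 60

```text
clock: 6.72
eef_pos: [0.5604, -0.1115, 0.0607]
tcp_rot: [[0.86, -0.11, 0.498], [-0.094, -0.994, -0.056], [0.501, 0.001, -0.866]]
force: [-0.2, 0.3, -0.8]
grip_width: 0.0186
grasp_force: 61.4
```

Run:
```python
from h import *
s=read_state();print(s['clock'],bnow(s),s['force'].round(2),s['grip_width'],s['grasp_force'])
a=[]
for n in('scene','wrist'):
    d=grab(n)
sc=load('scene');w=load('wrist')
cv2.imwrite('pics/s5.png',np.hstack([cv2.resize(sc['img'][165:240,215:315,::-1],(400,300),interpolation=cv2.INTER_CUBIC),cv2.resize(w['img'][:,:,::-1],(400,300))]))
print([read_state()['force'].round(2) for _ in range(2)])
```

```text
6.725 (array([-11.19,  -0.43,  33.07]), np.float64(30.05)) [-0.23  0.3  -0.75] 0.018578654381273447 61.3915228843689
[array([-0.33,  0.2 , -0.56]), array([-0.33,  0.2 , -0.56])]
```

View pics/s5.png

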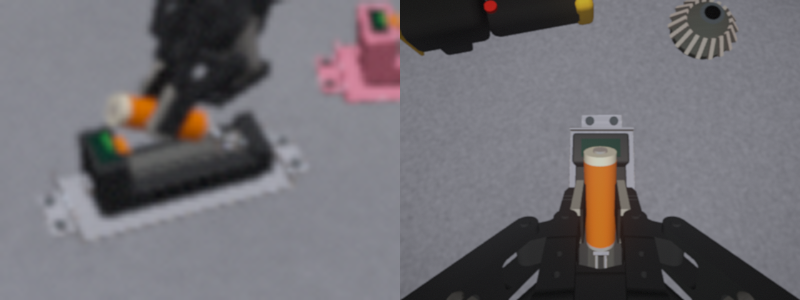

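The left panel shows the cell held tilted, plus end up, over the bay. The right panel shows it centred over the charger. Next I'll lower gently until it touches.

Call:
apply_moves:
  hand: [0.1,0.1,0.1,0.1,0.1]
  slide:
    - [-1.5,-0.4,2.6]
    - [-3,-0.4,5.2]
    - [-4.5,-0.4,7.8]
    - [-6,-0.4,10.4]
    - [-6,-0.4,10.4]
  rotation:
    - [0,0,0]
    - [0,0,0]
    - [0,0,0]
    - [0,0,0]
    - [0,0,0]

```text
clock: 7.45
eef_pos: [0.5597, -0.1113, 0.0476]
tcp_rot: [[0.861, -0.111, 0.497], [-0.095, -0.994, -0.056], [0.5, 0.001, -0.866]]
force: [-0.4, 0.2, 0.4]
grip_width: 0.0186
grasp_force: 61.4
```

Call:
apply_moves:
  hand: [0.1,0.1,0.1]
  slide:
    - [-0.5,0,0.87]
    - [-0.5,0,0.87]
    - [-0.5,0,0.87]
  rotation:
    - [0,0,0]
    - [0,0,0]
    - [0,0,0]

```text
clock: 7.82
eef_pos: [0.5599, -0.1114, 0.047]
tcp_rot: [[0.86, -0.11, 0.498], [-0.095, -0.994, -0.056], [0.501, 0.001, -0.866]]
force: [0.2, -2.7, 1.9]
grip_width: 0.0181
grasp_force: 61.5
```

Call:
apply_moves:
  hand: [0.1,0.1,0.1]
  slide:
    - [-0.5,0,0.87]
    - [-0.5,0,0.87]
    - [-0.5,0,0.87]
  rotation:
    - [0,0,0]
    - [0,0,0]
    - [0,0,0]

```text
clock: 8.2
eef_pos: [0.5601, -0.1115, 0.0462]
tcp_rot: [[0.86, -0.111, 0.498], [-0.095, -0.994, -0.056], [0.501, 0.001, -0.865]]
force: [-1.2, -1.8, 5.6]
grip_width: 0.0183
grasp_force: 61.9
```

Run:
```python
from h import *
s=read_state();print(s['clock'],bnow(s),s['force'].round(2),s['eef_pos'])
```

```text
8.2 (array([-11.5 ,  -0.36,  18.57]), np.float64(30.07)) [-1.17 -1.84  5.59] [ 0.56009174 -0.11146289  0.0461846 ]
```

Call:
apply_moves:
  hand: [0.1,0.1,0.1]
  slide:
    - [0.5,0.5,-0.87]
    - [0.5,0.5,-0.87]
    - [0.5,0.5,-0.87]
  rotation:
    - [0,0,0]
    - [0,0,0]
    - [0,0,0]

```text
clock: 8.57
eef_pos: [0.5597, -0.1117, 0.0468]
tcp_rot: [[0.861, -0.11, 0.497], [-0.095, -0.994, -0.056], [0.5, 0.001, -0.866]]
force: [-0.0, -0.9, 2.0]
grip_width: 0.0184
grasp_force: 61.7
```

Run:
```python
from h import *
s=read_state();print(s['clock'],bnow(s),s['force'].round(2))
d=grab('wrist')
cv2.imwrite('pics/w6.png',cv2.resize(d['img'][170:390,180:380,::-1],(545,600),interpolation=cv2.INTER_CUBIC))
```

```text
8.575 (array([-11.87,  -0.67,  19.19]), np.float64(30.02)) [-0.01 -0.92  2.01]
```

View pics/w6.png

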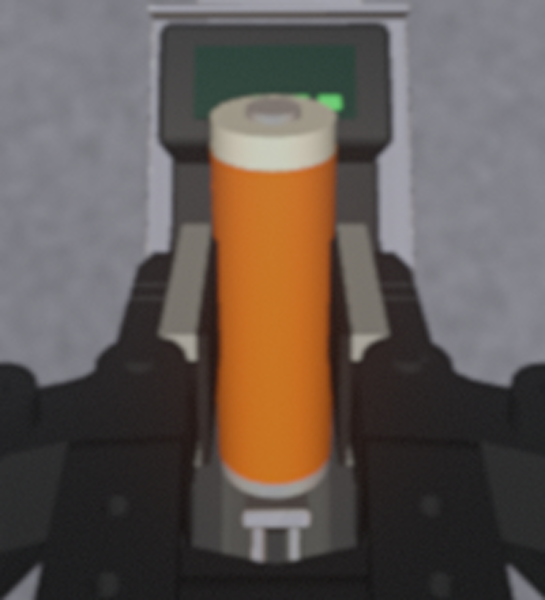

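The close crop shows the minus end sitting in the V at (273,490), with the contact plate just behind it at (276,517). The cell is about 0.4 mm off centre to the left. I'll recheck how the cell sits in the grip.

Run:
```python
from h import *
from scipy.optimize import least_squares
d=load('wrist');im=d['img'];s=read_state();R0=np.array(s['tcp_rot']);p=np.array(s['eef_pos'])
g=im[:,277:283].mean(1).astype(int)
print([(v,g[v].tolist()) for v in list(range(202,223))+list(range(342,375))])
ob=[(35,-4.5,211.3),(35,4.5,205),(33.5,-10.5,219.7),(-35,-10.5,352)]
for a,b,v in ob: print(v,proj(d,p+R0@(np.array([-.7+a,0,-6.2+b])/1000))[1])
# contact top edge & x
for v in(357,359,361): print(v,(chR().T@(onz(d,281.3,v,.006+.0027+.033)-CH['o'])*1000).round(2))
```

```text
[(202, [48, 69, 60]), (203, [57, 74, 64]), (204, [98, 102, 90]), (205, [132, 128, 116]), (206, [133, 126, 118]), (207, [126, 118, 112]), (208, [125, 117, 112]), (209, [125, 117, 112]), (210, [126, 117, 112]), (211, [131, 124, 120]), (212, [144, 140, 139]), (213, [153, 152, 153]), (214, [157, 156, 155]), (215, [157, 154, 149]), (216, [157, 152, 139]), (217, [157, 150, 135]), (218, [157, 150, 135]), (219, [165, 161, 145]), (220, [183, 182, 167]), (221, [196, 198, 183]), (222, [200, 203, 188]), (342, [197, 114, 33]), (343, [198, 114, 33]), (344, [197, 113, 31]), (345, [198, 113, 30]), (346, [196, 116, 51]), (347, [185, 130, 104]), (348, [165, 147, 145]), (349, [154, 154, 156]), (350, [153, 154, 155]), (351, [146, 145, 146]), (352, [118, 115, 115]), (353, [87, 80, 78]), (354, [75, 67, 63]), (355, [77, 69, 65]), (356, [103, 95, 91]), (357, [139, 134, 133]), (358, [157, 155, 159]), (359, [160, 159, 168]), (360, [160, 160, 169]), (361, [159, 159, 168]), (362, [147, 147, 153]), (363, [107, 104, 108]), (364, [67, 63, 61]), (365, [66, 62, 59]), (366, [71, 69, 67]), (367, [72, 69, 68]), (368, [72, 70, 68]), (369, [72, 69, 68]), (370, [72, 69, 68]), (371, [72, 69, 68]), (372, [71, 69, 68]), (373, [71, 69, 68]), (374, [72, 69, 68])]
211.3 210.6939511438723
205 204.03963897038216
219.7 218.99921378913845
352 352.2118626917432
357 [-24.93  -0.56  35.7 ]
359 [-25.83  -0.55  35.7 ]
361 [-26.73  -0.55  35.7 ]
```

```bash
sed -i "s/^CH=.*/CH=dict(o=np.array([.543,-.1098,.0087]),yaw=-6.25)/" h.py
```

Call:
apply_moves:
  hand: [0.1,0.1,0.1,0.1]
  slide:
    - [0.3,0.3,-0.5]
    - [-0.9,0.3,-1.2]
    - [-2.3,0.3,-2]
    - [-2.3,0.3,-2]
  rotation:
    - [0,0,0]
    - [0,0,0]
    - [0,0,0]
    - [0,0,0]

```text
clock: 9.12
eef_pos: [0.5565, -0.1117, 0.0473]
tcp_rot: [[0.861, -0.11, 0.497], [-0.095, -0.994, -0.056], [0.5, 0.0, -0.866]]
force: [0.2, 0.9, -0.1]
grip_width: 0.0184
grasp_force: 61.5
```

Call:
apply_moves:
  hand: [0.1,0.1,0.1]
  slide:
    - [-0.9,0,-0.5]
    - [-0.9,0,-0.5]
    - [-0.9,0,-0.5]
  rotation:
    - [0,0,0]
    - [0,0,0]
    - [0,0,0]

```text
clock: 9.5
eef_pos: [0.5557, -0.1116, 0.0474]
tcp_rot: [[0.861, -0.11, 0.497], [-0.095, -0.994, -0.056], [0.5, 0.001, -0.866]]
force: [2.5, -0.8, -0.6]
grip_width: 0.0184
grasp_force: 61.5
```

Call:
apply_moves:
  hand: [0.1,0.1,0.1]
  slide:
    - [-0.9,0,-0.5]
    - [-0.9,0,-0.5]
    - [-0.9,0,-0.5]
  rotation:
    - [0,0,0]
    - [0,0,0]
    - [0,0,0]

```text
clock: 9.88
eef_pos: [0.5547, -0.1115, 0.0474]
tcp_rot: [[0.861, -0.11, 0.497], [-0.095, -0.994, -0.056], [0.5, 0.001, -0.866]]
force: [3.0, -0.1, 1.1]
grip_width: 0.0182
grasp_force: 61.5
```

Call:
apply_moves:
  hand: [0.1,0.1,0.1]
  slide:
    - [-0.9,0,-0.5]
    - [-0.9,0,-0.5]
    - [-0.9,0,-0.5]
  rotation:
    - [0,0,0]
    - [0,0,0]
    - [0,0,0]

```text
clock: 10.25
eef_pos: [0.5536, -0.1114, 0.0473]
tcp_rot: [[0.861, -0.11, 0.497], [-0.095, -0.994, -0.056], [0.5, 0.001, -0.866]]
force: [2.6, -0.1, 0.1]
grip_width: 0.0189
grasp_force: 61.5
```

Run:
```python
from h import *
s=read_state();print(s['clock'],bnow(s),s['force'].round(2))
```

```text
10.25 (array([-18.02,  -0.39,  17.05]), np.float64(30.02)) [ 2.61 -0.1   0.08]
```

The contact was met near xb = −15.4, which puts the charger origin at x ≈ 0.5443. That agrees with the lip estimate. Now I'll push back gently.

```bash
sed -i "s/^CH=.*/CH=dict(o=np.array([.5443,-.1101,.0087]),yaw=-6.25)/" h.py
```

Call:
apply_moves:
  hand: [0.1,0.1,0.1,0.1,0.1,0.1]
  slide:
    - [-1.3,0,-0.75]
    - [-2.6,0,-1.5]
    - [-3.9,0,-2.25]
    - [-5.2,0,-3]
    - [-5.2,0,-3]
    - [-5.2,0,-3]
  rotation:
    - [0,0,0]
    - [0,0,0]
    - [0,0,0]
    - [0,0,0]
    - [0,0,0]
    - [0,0,0]

```text
clock: 11.0
eef_pos: [0.5478, -0.1108, 0.0476]
tcp_rot: [[0.86, -0.111, 0.498], [-0.095, -0.994, -0.056], [0.501, 0.001, -0.866]]
force: [5.8, -0.6, 1.1]
grip_width: 0.0182
grasp_force: 61.4
```

Run:
```python
from h import *
s=read_state();print(s['clock'],bnow(s),s['force'].round(2))
for a in((-28.4,17,30),(-30.6,16.8,25),(-32.2,16.6,20),(-33.6,16.4,15),(-34.8,16.3,10),(-35.8,16.2,5),(-36.5,16.2,0)): move(*target(*a),s)
```

```text
11.0 (array([-25.18,  -0.29,  17.27]), np.float64(30.06)) [ 5.78 -0.65  1.07]
slide [-2.9 -0.3 -1.3] rot [ 0.0015 -0.001  -0.0011]
slide [-4.7 -0.3  0.9] rot [ 0.0014 -0.0883 -0.0012]
slide [-6.2 -0.3  3.4] rot [ 0.0014 -0.1755 -0.0012]
slide [-7.8 -0.3  6. ] rot [ 0.0013 -0.2628 -0.0013]
slide [-9.5 -0.3  8.5] rot [ 0.0013 -0.3501 -0.0014]
slide [-11.3  -0.3  11.1] rot [ 0.0012 -0.4373 -0.0014]
slide [-13.   -0.3  13.7] rot [ 0.0012 -0.5246 -0.0015]
```

Call:
apply_moves:
  hand: [0.1,0.1,0.1,0.1,0.1,0.1]
  slide:
    - [-1.5,-0.2,-0.7]
    - [-2.9,-0.3,-1.3]
    - [-4.7,-0.3,0.9]
    - [-6.2,-0.3,3.4]
    - [-6.2,-0.3,3.4]
    - [-6.2,-0.3,3.4]
  rotation:
    - [0,0,0]
    - [0,0,0]
    - [0,-0.088,0]
    - [0,-0.175,0]
    - [0,-0.175,0]
    - [0,-0.175,0]

```text
clock: 11.75
eef_pos: [0.5449, -0.1104, 0.0419]
tcp_rot: [[0.933, -0.11, 0.341], [-0.103, -0.994, -0.039], [0.344, 0.001, -0.939]]
force: [6.7, -2.2, 4.4]
grip_width: 0.0185
grasp_force: 61.5
```

Run:
```python
from h import *
s=read_state();print(s['clock'],bnow(s),s['force'].round(2))
for a in((-32.2,16.6,20),(-33.6,16.4,15),(-34.8,16.3,10),(-35.8,16.2,5),(-36.5,16.2,0)): move(*target(*a),s)
d=grab('wrist')
cv2.imwrite('pics/w7.png',cv2.resize(d['img'][170:390,180:380,::-1],(545,600),interpolation=cv2.INTER_CUBIC))
im=d['img'];g=im[:,277:283].mean(1).astype(int)
print([(v,g[v].tolist()) for v in list(range(203,223))+list(range(342,375))])
m=mask(d,(5,150,120),(20,255,255),(240,0,320,215));print(blobs(m,5))
```

```text
11.75 (array([-31.43,  -0.22,  16.89]), np.float64(20.1)) [ 6.74 -2.25  4.44]
slide [-0.8 -0.2  0.1] rot [ 0.0017 -0.0017 -0.001 ]
slide [-2.  -0.3  2.9] rot [ 0.0017 -0.0889 -0.001 ]
slide [-3.2 -0.3  5.7] rot [ 0.0017 -0.1762 -0.0011]
slide [-4.5 -0.3  8.6] rot [ 0.0016 -0.2635 -0.0012]
slide [-5.7 -0.3 11.4] rot [ 0.0016 -0.3507 -0.0013]
[(203, [79, 73, 72]), (204, [98, 95, 89]), (205, [122, 115, 106]), (206, [120, 112, 104]), (207, [113, 104, 100]), (208, [113, 104, 99]), (209, [112, 103, 98]), (210, [113, 105, 100]), (211, [126, 120, 120]), (212, [147, 145, 149]), (213, [158, 157, 162]), (214, [157, 156, 159]), (215, [149, 146, 143]), (216, [143, 137, 126]), (217, [140, 133, 119]), (218, [142, 136, 122]), (219, [161, 159, 147]), (220, [190, 191, 181]), (221, [201, 203, 194]), (222, [203, 205, 195]), (342, [200, 119, 34]), (343, [200, 119, 33]), (344, [200, 119, 32]), (345, [200, 118, 31]), (346, [199, 120, 51]), (347, [189, 133, 107]), (348, [168, 150, 151]), (349, [155, 155, 162]), (350, [155, 156, 163]), (351, [146, 146, 151]), (352, [110, 109, 113]), (353, [60, 56, 58]), (354, [32, 24, 23]), (355, [31, 22, 20]), (356, [31, 23, 20]), (357, [30, 21, 19]), (358, [30, 21, 19]), (359, [33, 25, 24]), (360, [39, 34, 33]), (361, [46, 41, 40]), (362, [54, 49, 49]), (363, [61, 58, 57]), (364, [66, 63, 63]), (365, [68, 65, 65]), (366, [68, 65, 64]), (367, [66, 64, 63]), (368, [67, 64, 63]), (369, [66, 63, 63]), (370, [65, 62, 61]), (371, [64, 62, 62]), (372, [64, 61, 61]), (373, [63, 61, 61]), (374, [63, 61, 60])]
[(np.int32(496), array([279.9, 194. ]), array([15., 34.]), 90.0, array([263, 186,  35,  16], dtype=int32))]
```

View pics/w7.png

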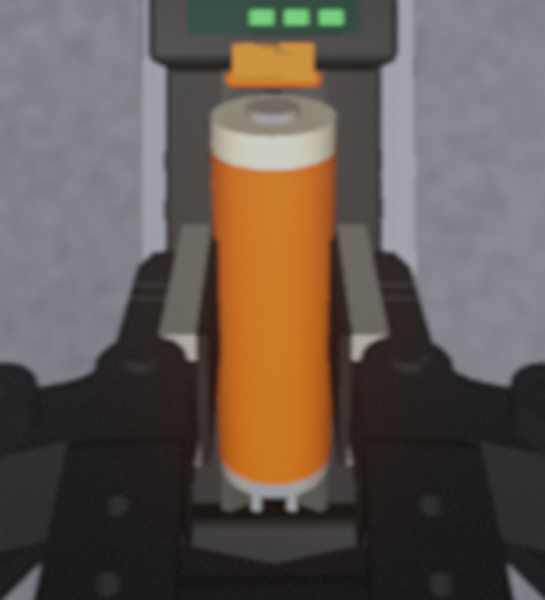

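The wrist view shows the lip (275,75) clear of the plus end, and the contact pushed back behind the minus end. The grip hasn't slipped. There's slight wall contact, so I'll refine y and z and then rotate down.

```bash
sed -i "s/^CH=.*/CH=dict(o=np.array([.5443,-.1106,.0092]),yaw=-6.25)/" h.py
python3 - <<'E'
from h import *
s=read_state();print(bnow(s))
for a in((-32.2,16.8,20),(-33.6,16.6,15),(-34.8,16.5,10),(-35.8,16.4,5),(-36.5,16.3,0)): move(*target(*a),s)
E
```

```text
(array([-31.52,   0.25,  16.46]), np.float64(20.11))
slide [-0.5  0.2 -0.5] rot [ 0.0018 -0.0018 -0.001 ]
slide [-1.7  0.2  2.3] rot [ 0.0018 -0.0891 -0.0011]
slide [-2.9  0.2  5.2] rot [ 0.0017 -0.1764 -0.0012]
slide [-4.2  0.2  8. ] rot [ 0.0017 -0.2636 -0.0013]
slide [-5.4  0.2 11. ] rot [ 0.0016 -0.3509 -0.0013]
```

Call:
apply_moves:
  hand: [0.1,0.1,0.1,0.1,0.1,0.1,0.1]
  slide:
    - [-0.5,0.3,-0.5]
    - [-1.1,0.3,0.9]
    - [-1.7,0.3,2.3]
    - [-2.3,0.3,3.7]
    - [-2.9,0.3,5.2]
    - [-2.9,0.3,5.2]
    - [-2.9,0.3,5.2]
  rotation:
    - [0,0,0]
    - [0,-0.044,0]
    - [0,-0.089,0]
    - [0,-0.132,0]
    - [0,-0.176,0]
    - [0,-0.176,0]
    - [0,-0.176,0]

```text
clock: 12.68
eef_pos: [0.5437, -0.1105, 0.0357]
tcp_rot: [[0.979, -0.11, 0.172], [-0.109, -0.994, -0.02], [0.173, 0.001, -0.985]]
force: [6.9, -1.6, 1.3]
grip_width: 0.0185
grasp_force: 61.4
```

Run:
```python
from h import *
s=read_state();print(s['clock'],bnow(s),s['force'].round(2),s['moment'].round(2))
for a in((-34.8,16.5,10),(-35.8,16.4,5),(-36.5,16.3,0)): move(*target(*a),s)
```

```text
12.675 (array([-35.01,   0.09,  16.07]), np.float64(9.99)) [ 6.85 -1.56  1.28] [-0.3  -1.16 -0.01]
slide [ 0.3  0.  -0.4] rot [ 0.0012  0.0002 -0.0014]
slide [-0.5  0.   2.7] rot [ 0.0012 -0.0871 -0.0014]
slide [-1.2  0.   5.8] rot [ 0.0011 -0.1744 -0.0015]
```

Call:
apply_moves:
  hand: [0.1,0.1,0.1,0.1,0.1,0.1]
  slide:
    - [0,0.1,1.1]
    - [-0.5,0.1,2.7]
    - [-0.8,0.1,4.2]
    - [-1.2,0.1,5.8]
    - [-1.2,0.1,5.8]
    - [-1.2,0.1,5.8]
  rotation:
    - [0,-0.044,0]
    - [0,-0.087,0]
    - [0,-0.131,0]
    - [0,-0.174,0]
    - [0,-0.174,0]
    - [0,-0.174,0]

```text
clock: 13.42
eef_pos: [0.5436, -0.1104, 0.0297]
tcp_rot: [[0.994, -0.11, 0.0], [-0.11, -0.994, -0.001], [0.0, 0.001, -1.0]]
force: [8.5, -0.9, 0.4]
grip_width: 0.0186
grasp_force: 61.6
```

Run:
```python
from h import *
s=read_state();print(s['clock'],bnow(s),s['force'].round(2),s['moment'].round(2))
d=grab('wrist')
cv2.imwrite('pics/w8.png',cv2.resize(d['img'][130:330,180:380,::-1],(600,600),interpolation=cv2.INTER_CUBIC))
im=d['img'];g=im[:,277:283].mean(1).astype(int)
print([(v,g[v].tolist()) for v in list(range(190,223))+list(range(346,356))])
```

```text
13.425 (array([-36.42,   0.12,  16.15]), np.float64(0.03)) [ 8.46 -0.93  0.43] [-0.21 -1.33  0.01]
[(190, [83, 148, 91]), (191, [82, 147, 91]), (192, [83, 148, 91]), (193, [78, 140, 86]), (194, [64, 112, 73]), (195, [52, 79, 62]), (196, [49, 69, 59]), (197, [53, 70, 61]), (198, [62, 70, 63]), (199, [70, 69, 66]), (200, [72, 69, 67]), (201, [72, 68, 66]), (202, [70, 67, 66]), (203, [74, 68, 66]), (204, [112, 83, 64]), (205, [167, 114, 60]), (206, [200, 136, 55]), (207, [208, 142, 53]), (208, [207, 141, 53]), (209, [207, 141, 54]), (210, [207, 141, 53]), (211, [207, 140, 53]), (212, [206, 141, 53]), (213, [207, 141, 53]), (214, [207, 141, 53]), (215, [207, 136, 50]), (216, [198, 122, 52]), (217, [165, 108, 72]), (218, [124, 105, 90]), (219, [124, 121, 113]), (220, [164, 165, 160]), (221, [199, 202, 198]), (222, [208, 211, 207]), (346, [199, 134, 88]), (347, [181, 149, 139]), (348, [165, 158, 164]), (349, [160, 160, 170]), (350, [158, 158, 167]), (351, [140, 139, 148]), (352, [96, 94, 100]), (353, [60, 56, 56]), (354, [57, 53, 51]), (355, [59, 54, 53])]
```

View pics/w8.png

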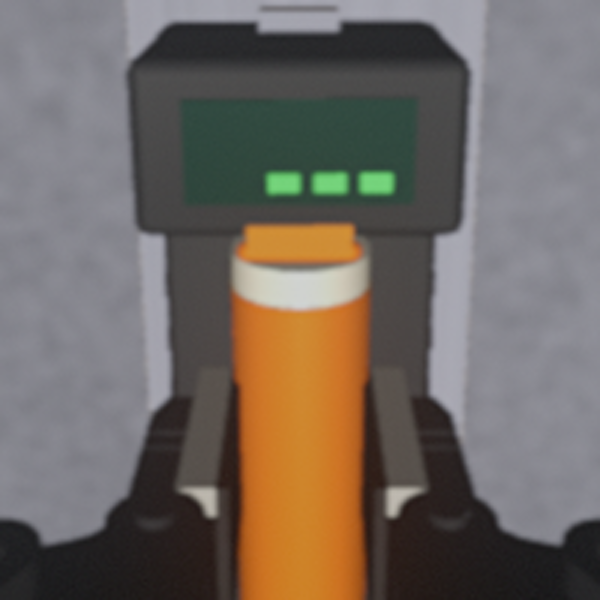

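The wrist view shows the cell level and centred, with its plus collar (300,285) just at the lip edge (300,258). Next I'll let it forward gently under the lip.

Call:
apply_moves:
  hand: [0.1,0.1,0.1,0.1,0.1]
  slide:
    - [0.5,0,0]
    - [1,0,0]
    - [1.5,0,0]
    - [2,0,0]
    - [2,0,0]
  rotation:
    - [0,0,0]
    - [0,0,0]
    - [0,0,0]
    - [0,0,0]
    - [0,0,0]

```text
clock: 14.1
eef_pos: [0.5452, -0.1106, 0.0296]
tcp_rot: [[0.994, -0.11, -0.0], [-0.11, -0.994, -0.001], [-0.0, 0.001, -1.0]]
force: [6.2, -0.8, 0.6]
grip_width: 0.0185
grasp_force: 61.7
```

Call:
apply_moves:
  hand: [0.1,0.1,0.1,0.1,0.1]
  slide:
    - [0.5,0,0]
    - [1,0,0]
    - [1.4,0,0]
    - [1.8,0,0]
    - [1.8,0,0]
  rotation:
    - [0,0,0]
    - [0,0,0]
    - [0,0,0]
    - [0,0,0]
    - [0,0,0]

```text
clock: 14.72
eef_pos: [0.5468, -0.1108, 0.0296]
tcp_rot: [[0.994, -0.11, -0.001], [-0.11, -0.994, -0.001], [-0.001, 0.001, -1.0]]
force: [5.5, -0.4, 3.8]
grip_width: 0.0185
grasp_force: 61.8
```

Run:
```python
from h import *
s=read_state();print(s['clock'],bnow(s),s['force'].round(2),s['moment'].round(2))
```

```text
14.725 (array([-33.17,   0.14,  16.13]), np.float64(-0.03)) [ 5.45 -0.37  3.8 ] [-0.2  -0.88  0.05]
```

Call:
apply_moves:
  hand: [0.1,0.1,0.1,0.1]
  slide:
    - [0.4,0,-0.2]
    - [0.8,0,-0.2]
    - [1,0,-0.2]
    - [1,0,-0.2]
  rotation:
    - [0,0,0]
    - [0,0,0]
    - [0,0,0]
    - [0,0,0]

```text
clock: 15.22
eef_pos: [0.5477, -0.1108, 0.0297]
tcp_rot: [[0.994, -0.11, -0.001], [-0.11, -0.994, -0.0], [-0.001, 0.001, -1.0]]
force: [4.3, -1.6, 1.1]
grip_width: 0.0185
grasp_force: 61.7
```

Call:
apply_moves:
  hand: [0.22,0.26,0.32,0.4,0.4]
  slide:
    - [0,0,0]
    - [0,0,0]
    - [0,0,0]
    - [0,0,0]
    - [0,0,0]
  rotation:
    - [0,0,0]
    - [0,0,0]
    - [0,0,0]
    - [0,0,0]
    - [0,0,0]

```text
clock: 15.85
eef_pos: [0.5476, -0.1108, 0.0296]
tcp_rot: [[0.994, -0.11, -0.001], [-0.11, -0.994, -0.0], [-0.001, 0.001, -1.0]]
force: [0.3, -0.4, -0.5]
grip_width: 0.0342
grasp_force: 0.0
```

Run:
```python
from h import *
s=read_state();print(s['clock'],bnow(s),s['force'].round(2),s['grip_width'],s['grasp_force'])
d=grab('wrist');im=d['img'];g=im[:,277:283].mean(1).astype(int)
print([(v,g[v].tolist()) for v in list(range(200,232))+list(range(340,360))])
for n,(a,y,z) in dict(nosebot=(34,0,38),nosetop=(34,0,42),toplus=(36.5,0,37),minustop=(-32,0,37),minusraw=(-36,0,37)).items(): print(n,proj(d,CH['o']+chR()@np.array([a,y,z])/1000).round(1))
m=mask(d,(5,150,120),(18,255,255),(240,225,320,360));P=np.argwhere(m)[:,::-1].astype(float)
for v in(235,260,290,320): q=P[P[:,1]==v][:,0];print(v,q.min(),q.max())
```

```text
15.85 (array([-32.45,   0.22,  16.18]), np.float64(-0.07)) [ 0.35 -0.4  -0.55] 0.03416241388256619 0.0
[(200, [87, 155, 94]), (201, [87, 155, 94]), (202, [86, 155, 94]), (203, [81, 146, 88]), (204, [66, 115, 73]), (205, [53, 79, 60]), (206, [51, 69, 57]), (207, [56, 70, 60]), (208, [65, 69, 64]), (209, [74, 69, 66]), (210, [102, 79, 64]), (211, [146, 102, 60]), (212, [175, 120, 57]), (213, [182, 124, 56]), (214, [183, 124, 57]), (215, [201, 136, 54]), (216, [210, 143, 52]), (217, [210, 143, 52]), (218, [210, 142, 51]), (219, [210, 142, 52]), (220, [210, 143, 52]), (221, [210, 142, 51]), (222, [210, 142, 51]), (223, [210, 142, 49]), (224, [210, 139, 48]), (225, [208, 141, 80]), (226, [207, 171, 152]), (227, [209, 204, 201]), (228, [210, 214, 212]), (229, [207, 208, 205]), (230, [204, 187, 175]), (231, [207, 155, 113]), (340, [208, 130, 39]), (341, [208, 130, 39]), (342, [207, 130, 38]), (343, [208, 130, 36]), (344, [208, 130, 50]), (345, [201, 139, 103]), (346, [181, 155, 152]), (347, [165, 162, 171]), (348, [163, 164, 174]), (349, [158, 158, 167]), (350, [131, 131, 139]), (351, [81, 79, 84]), (352, [40, 32, 32]), (353, [35, 26, 23]), (354, [40, 32, 30]), (355, [44, 38, 37]), (356, [49, 43, 44]), (357, [54, 49, 49]), (358, [57, 53, 52]), (359, [60, 56, 55])]
nosebot [281.9 224.7]
nosetop [282.  228.4]
toplus [281.9 218.1]
minustop [281.9 351.3]
minusraw [281.9 357.9]
235 258.0 302.0
260 258.0 302.0
290 259.0 302.0
320 260.0 301.0
```

Call:
apply_moves:
  hand: [0.5,0.5,0.5,0.5,0.5,0.5,0.5]
  slide:
    - [0,0,-5]
    - [0,0,-20]
    - [-20,0,-45]
    - [-45,0,-75]
    - [-70,0,-105]
    - [-70,0,-125]
    - [-70,0,-125]
  rotation:
    - [0,0,0]
    - [0,0,0]
    - [0,0,0]
    - [0,0,0]
    - [0,0,0]
    - [0,0,0]
    - [0,0,0]

```text
clock: 16.77
eef_pos: [0.4789, -0.1033, 0.1572]
tcp_rot: [[0.994, -0.11, 0.003], [-0.11, -0.994, -0.002], [0.003, 0.002, -1.0]]
force: [0.8, -0.6, -0.4]
grip_width: 0.0427
grasp_force: 0.0
```

Run:
```python
from h import *
s=read_state();print(s['clock'],s['eef_pos'].round(4),s['force'].round(2))
d=grab('wrist');sc=grab('scene')
cv2.imwrite('pics/w9.png',np.hstack([cv2.resize(d['img'][10:210,180:380,::-1],(400,400),interpolation=cv2.INTER_CUBIC),cv2.resize(sc['img'][175:235,220:280,::-1],(400,400),interpolation=cv2.INTER_CUBIC)]))
im=d['img'];c=[round(float(proj(d,CH['o']+chR()@np.array([x,0,37])/1000)[0])) for x in(30,0,-30)];print(c)
for n,(a,z) in dict(nosetop=(34,42),nosebot=(34,38),collar_or=(28,37),minustop=(-32,37)).items(): print(n,proj(d,CH['o']+chR()@np.array([a,0,z])/1000).round(1))
m=mask(d,(5,150,120),(18,255,255),(240,10,320,210));print(blobs(m,10));P=np.argwhere(m)[:,::-1].astype(float)
for v in sorted(set(P[:,1]))[::8]: q=P[P[:,1]==v][:,0];print(v,q.min(),q.max())
g=im[:,c[1]-2:c[1]+3].mean(1).astype(int);print([(v,g[v].tolist()) for v in list(range(55,90))+list(range(140,170))])
```

```text
16.775 [ 0.4789 -0.1033  0.1572] [ 0.84 -0.65 -0.37]
[281, 281, 281]
nosetop [280.8  68.3]
nosebot [280.8  68.8]
collar_or [280.8  77.8]
minustop [280.9 159.5]
[(np.int32(191), array([279.3,  64.1]), array([ 9., 22.]), 90.0, array([268,  59,  23,  10], dtype=int32)), (np.int32(2051), array([279.6, 114.3]), array([27., 79.]), 0.0, array([266,  75,  28,  80], dtype=int32))]
59.0 283.0 283.0
67.0 269.0 290.0
81.0 267.0 292.0
89.0 267.0 292.0
97.0 267.0 292.0
105.0 267.0 292.0
113.0 267.0 292.0
121.0 267.0 292.0
129.0 267.0 292.0
137.0 268.0 292.0
145.0 268.0 292.0
153.0 268.0 292.0
[(55, [61, 70, 66]), (56, [77, 75, 73]), (57, [100, 85, 75]), (58, [122, 96, 73]), (59, [144, 107, 71]), (60, [178, 127, 66]), (61, [197, 141, 61]), (62, [201, 144, 61]), (63, [201, 144, 61]), (64, [201, 144, 61]), (65, [201, 144, 61]), (66, [201, 143, 60]), (67, [200, 135, 53]), (68, [193, 125, 75]), (69, [185, 156, 144]), (70, [195, 194, 192]), (71, [202, 206, 204]), (72, [202, 205, 203]), (73, [201, 196, 190]), (74, [201, 168, 143]), (75, [201, 141, 77]), (76, [201, 134, 52]), (77, [202, 135, 53]), (78, [2
[... 242 characters left out ...]
02, 136, 54]), (140, [203, 137, 55]), (141, [203, 136, 54]), (142, [203, 137, 55]), (143, [203, 136, 54]), (144, [203, 137, 54]), (145, [203, 137, 55]), (146, [203, 137, 55]), (147, [203, 137, 55]), (148, [203, 137, 55]), (149, [203, 137, 55]), (150, [203, 137, 55]), (151, [203, 136, 55]), (152, [203, 137, 55]), (153, [203, 137, 53]), (154, [203, 136, 56]), (155, [199, 140, 86]), (156, [183, 150, 133]), (157, [166, 158, 163]), (158, [159, 160, 170]), (159, [161, 161, 171]), (160, [163, 163, 173]), (161, [159, 158, 166]), (162, [140, 137, 141]), (163, [107, 103, 104]), (164, [93, 88, 88]), (165, [95, 91, 92]), (166, [98, 94, 95]), (167, [98, 93, 94]), (168, [98, 94, 94]), (169, [97, 93, 94])]
```

View pics/w9.png

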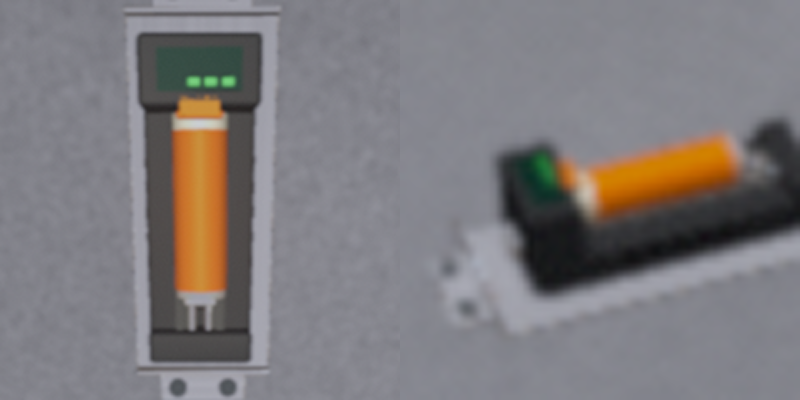

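Both views show the cell lying in the bay, with the collar under the lip (left crop (200,120)), the contact at its minus end (200,300) and the gripper clear. One numeric check of level and height from the silhouette width along the cell.

Run:
```python
from h import *
d=load('wrist');hsv=d['img'].astype(float);sat=hsv[:,:,0]-hsv[:,:,2]
X=[];W=[];C=[]
for v in range(80,153,2):
    a=sat[v,255:305];h=a[15:35].mean()*.5;i=np.where(a>h)[0];l,r=i[0],i[-1]
    l=l-(a[l]-h)/(a[l]-a[l-1]);r=r+(a[r]-h)/(a[r]-a[r+1]);W.append(r-l);C.append(255+(l+r)/2)
    X.append(toch(onz(d,C[-1],v,.0462))[0])
X=np.array(X);pw=[]
for x in X:
    q=[proj(d,CH['o']+chR()@np.array([x,y,26.5+3])/1000)[0] for y in(-10.5,10.5)];pw.append(abs(q[0]-q[1]))
r=np.array(W)/np.array(pw);k=np.polyfit(X,r,1)
print('ratio at x=-25,+25',np.polyval(k,[-25,25]).round(4),'std',np.std(r-np.polyval(k,X)).round(4),'-> height diff mm',(k[0]*50*265).round(2))
cy=[toch(onz(d,c,v,.0357))[1] for c,v in zip(C,range(80,153,2))];print('axis y along',np.round(cy[::9],2))
s=read_state();print(s['clock'],s['grip_width'])
```

```text
ratio at x=-25,+25 [0.9679 0.965 ] std 0.0018 -> height diff mm -0.78
axis y along [1.01 0.99 0.84 0.76 0.77]
16.875 0.042652181042993516
```

```bash
python3 -c "
from rig import close_job
print(close_job())"
```

```text
the job is handed in; nothing more can be done
None
```

I handed the job in with the orange cell in the charger: plus end under the lip, minus end on the sprung contact, gripper open and clear. It took about 17 s. The camera showed the cell level to within about 1 mm and close to its home position, and I moved nothing but the orange cell.

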